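# Slide the dot-target plate under the low camera bridge and trigger the camera

### The job

With the fingertips, slide the flat aluminium target plate along the table, white target end first, under the low camera bridge until its front edge sits flat against the steel stop bar behind the bridge; keep it flat on the table, without lifting or tipping it. Then press the green trigger button on the camera's control box right down and let it come up again. Do not touch the bridge or its camera yourself, and leave the other things on the table where they stand.

Things in the scene. Friction and masses are not known exactly. Their poses are not given: they have to be found in the camera images.
- bridge: Fixed low bridge, aluminium cross plate on black blocks. Origin: on the table, straight below the lens axis; x = direction in which the plate is pushed through (entry side -x), y = across, z up. Passage 94 mm wide (y -47 to +47 mm) between two riser blocks, 19 mm high under the cross plate. Blocks and cross plate reach from x = -22 to +22 mm; cross plate 12 mm thick (top at 31 mm). 178 mm wide in y over the feet.
- camera_top (a point): Top of the blue camera that stands on the bridge, looking down: 126 mm above the bridge's origin. Camera and black lens are 40 mm across. Beside it on the bridge, at y = +60 mm of the bridge, stands a steel post 13 mm thick, 133 mm high.
- stop_face (a point): Middle of the face that the plate's front edge must rest against: face of a fixed steel stop bar on the table behind the bridge, 55 mm in +x from the bridge's origin; bar 94 mm long in y, 12 mm wide, 10 mm high; axes as the bridge. This point is 5 mm above the table.
- plate_center (a point): Centre (half-way up) of the loose target plate: bare aluminium, 150 mm long (its x), 80 mm wide (its y), 14 mm thick, flat on the table. +x = front end with the white dot-grid glass (50 mm square, on top); the last 18 mm of the tail (-x) are blue. When home, this point lies at x = -20 mm in the bridge's frame and the tail stands 73 mm out of the bridge's entry side.
- plate: The same plate, 0.3 to 0.65 kg; origin at the centre of its underside, axes as plate_center. At the start it lies on the bridge's entry side, its front end 70 to 105 mm short of the bridge's origin, turned up to 0.3 rad from the bridge's x and its centre up to 30 mm to one side of the passage's middle line. It slides with friction of about 0.5 to 0.75 of its weight.
- nose_left (a point): Point on the plate's front face, 35 mm to the left (+y of the plate) of its middle, 75 mm ahead of plate_center, half-way up.
- nose_right (a point): Point on the plate's front face, 35 mm to the right (-y of the plate) of its middle, 75 mm ahead of plate_center, half-way up.
- trigger (a joint): Green trigger button, its travel in m: 0 = up, 0.006 = right down. Spring return; right down takes about 4 N.
- trigger_top (a point): Middle of the top of the green round trigger button (26 mm across), which stands 10 mm proud of a dark collar 42 mm across, on the grey camera control box (80 x 110 x 45 mm, fixed to the table). The button's top is 67 mm above the table and is pressed straight down.
- power_meter: Bystander: black power meter box with a green display, fixed to the table, 90 x 120 x 40 mm; origin at the centre of its underside. It and the control box stand to the right and left of the work, either way round.
- lens_mount: Bystander: loose lens in a black round mount on a post, 75 x 25 mm foot, lens ring 59 mm across, 144 mm high; stands beside the bridge. Origin at the centre of its underside, as for all bystanders; do not move it.
- iris_mount: Bystander: loose iris on a post, 75 x 25 mm foot, 124 mm high.
- lens_cap: Bystander: loose black lens cap, 52 mm across, 10 mm high, lies beside the bridge.
- spacer_ring: Bystander: loose brass ring, 52 mm across, 12 mm high.
- screw_jar: Bystander: loose amber jar with white lid, 52 mm across, 62 mm high.
- short_post: Bystander: loose steel post standing on end, 13 mm thick with a 31 mm foot, 75 mm high.
- hex_driver: Bystander: loose hex driver lying down, yellow handle, 170 mm long, 24 mm wide.
Mind the look-alikes: they are no part of the job. Of the things that look like the part that bears trigger, the largest one is meant.

How it is judged:
By the outcome, as a careful person would: the job done as asked, in the order asked, and still so for the second after the job is handed in, with the robot touching nothing.
It also fails if it takes over 61 s, if anything falls off the work surface, if the arm or the gripper's body presses on something with over 40 N, if the wrist force passes 120 N, or if a joint passes its speed limit or range.

### The arm

A 6-joint arm with a two-finger parallel gripper is mounted at the origin on the work surface. World frame = base frame: x ahead of the robot, y to its left, z up, the work surface at z = 0. Lengths are in mm, angles in rad, forces in N, time in s.
With the tool pointing down it reaches from about 275 to 750 mm from the base axis. Payload 10.2 kg.
Tool frame: the origin (TCP) lies between the finger pads; the fingertips stand ctrl.tips_ahead ahead of it and the grasp point (between the pads) lies 8 mm behind it (ctrl.tips_ahead is the distance from the TCP to the fingertips, in mm); z points along the fingers, y is the direction in which the jaws open and shut (so a half turn about z gives the same grasp; the last joint's range is limited). The gripper opens to 85 mm and grips with 20 to 120 N. Pads are 22 mm wide; open, the fingers measure 114 mm over their backs; the gripper's body (76 mm by 85 mm) begins 54 mm behind the grasp point. The pads swing forward as they close: fully open they stand 13 mm farther back than shut.
Start: joints at [1.091, 0.313, 1.498, -0, 1.331, -0.223], TCP at [133.356, 507.787, 242.294] pointing down, gripper open.
Joint ranges: [-2.94, 2.94], [-0.97, 2.17], [0.19, 2.56], [-1.23, 4.37], [0.02, 3.11], [-2.88, 2.88]. Speed limits (rad/s): [2.39, 2.39, 3.01, 3.14, 3.14, 3.14].

### API

Orientations are given as a unit quaternion [w, x, y, z].
In Python, from rig import ctrl gives the robot as it stands. The module is installed in compiled form; this text tells all that it offers.
- The arm moves only by the tool move_arm, never from a script. Its argument "motion" is a list of rows, each an object with "offset": the shift along the tool's x, y, z in m, a list of three; "angular": the turn, a rotation vector about the tool's x, y, z in degrees, a list of three; "jaw": the finger opening in m, from 0 to 0.0854. In form: [{"offset": [tx, ty, tz], "angular": [ax, ay, az], "jaw": jaw}, ...]. A call has 1 to 5 rows; each row is the pose to reach, as a shift and turn from the pose commanded when the call began, along the tool's axes at that moment; what a row does not reach only later rows make up. A row lasts 1/8 s, in which the tool goes at most 62.5 mm and 10.7 degrees, less where a joint would pass 70% of its speed; a pose out of reach is approached as far as the arm can. A call with a gripper value outside its range is refused whole. The fingers move at their own pace and stop on an object; "squeeze" is the grip in N (left out, the last holds). Time passes only in rows, so rows that repeat a pose let the fingers close. It gives the time, the measured TCP pose, the force and the opening at its end, in the units of the state.
- ctrl.sense(): the state, without advancing time (a new reading comes with each control period).
- ctrl.capture(name): name is "scene" or "top" or "wrist"; returns a dict with "img" (420x560x3 uint8, red, green, blue), "intrinsics" (3x3 intrinsics, pixels), "rvec" (rotation vector, rad) and "tvec" (3), from world to camera coordinates, as OpenCV has them. Camera axes: x right, y down, z forward; pixel columns grow to the right and rows downward; lengths in mm; the calibration is good to about 2 mm. A picture is of the moment at which its call begins. There is no depth.
- ctrl.finish_job(): hands the job in, once; it reports no verdict.
The state is a dict: "time_s": time; "joints": joint angles; "dq": joint speeds; "tau": joint torques, N m; "eef_pos": TCP position; "ee_rot": TCP orientation; "force": force on the tool from outside, world axes, zero at the start; "wrist_torque": the same for the moment, N m; "grip_width": opening from 0.0 (shut) to 1.0 (fully open).
Only numpy, scipy, OpenCV 4.12 (cv2) and the standard library are available. Lean on these libraries where they do the work, as an engineer would, in place of code of your own. Each camera call takes 0.05 s, during which the arm holds its last target. There are 200 camera calls.

## Working session

There is one attempt and no reset: what is moved stays moved. The work goes in short steps, Python scripts to look and compute and a tool call to move; the robot and the scene stay as the last step left them, time stands still between calls to the robot, and variables do not carry over. Pictures are saved under pics/ and viewed, about 8 in all and at most 12, crops included, and the job is handed in when it is done.

Besides the shell and the picture viewer there is one more tool, called after "Emit:" as name(argument=value, ...), one argument or row to a line, values as JSON. move_arm: Moves the arm, as the interface text tells. Its arguments: {"type":"object","properties":{"motion":{"type":"array","items":{"type":"object","properties":{"offset":{"type":"array","items":{"type":"number"}},"angular":{"type":"array","items":{"type":"number"}},"jaw":{"type":"number"}}}},"squeeze":{"type":"number"}},"required":["motion"]}

```bash
mkdir -p pics; cat > h.py <<'E'
import numpy as np, cv2
from rig import ctrl
def cap(n,fn=None):
    c=ctrl.capture(n)
    if fn: cv2.imwrite(fn,c["img"][:,:,::-1])
    return c
def ray(c,uv,z):
    R=cv2.Rodrigues(np.array(c["rvec"],float))[0];t=np.array(c["tvec"],float).ravel()
    d=R.T@np.linalg.inv(np.array(c["intrinsics"]))@np.array([uv[0],uv[1],1.]);o=-R.T@t
    return o+d*(z-o[2])/d[2]
def proj(c,p):
    return cv2.projectPoints(np.array(p,float).reshape(-1,3),np.array(c["rvec"],float),np.array(c["tvec"],float),np.array(c["intrinsics"],float),None)[0].reshape(-1,2)
E
python3 - <<'E'
from h import *
import pickle
C={n:cap(n) for n in("scene","top")}
pickle.dump(C,open("c0.pkl","wb"))
for n in C: cv2.imwrite(f"pics/{n}0.png",cv2.resize(C[n]["img"][:,:,::-1],(800,600)))
s=ctrl.sense();print(s,ctrl.tips_ahead)
for n in C:
  R=cv2.Rodrigues(np.array(C[n]["rvec"],float))[0];print(n,-R.T@np.array(C[n]["tvec"]).ravel(),R[2])
E
```

```text
{'time_s': 0.1, 'joints': array([ 1.09061145e+00,  3.13405353e-01,  1.49833207e+00,  2.10319674e-05,
        1.33098044e+00, -2.23393248e-01]), 'dq': array([ 0.00072231, -0.00206373, -0.00032348, -0.00158606,  0.00015655,
       -0.00037841]), 'tau': array([ 2.80106658e-03, -4.12905407e+01, -2.60143894e+01, -1.72844530e-04,
        3.01279761e-03,  2.36468014e-05]), 'eef_pos': array([133.24723794, 507.60192881, 241.79743811]), 'ee_rot': array([-2.03448869e-04,  1.28045792e-01,  9.91768097e-01, -5.24629110e-04]), 'force': array([ 0.32586536, -0.06510546,  0.07577883]), 'wrist_torque': array([-0.03710071, -0.01910306, -0.03300681]), 'grip_width': 0.996594857556494} 11.0
scene [1666.78755304  277.88476917  834.70200636] [-0.8128145  -0.15788256 -0.5607189 ]
top [ 287.03174807   35.75364154 1472.09341243] [ 0.20309501 -0.00185954 -0.97915727]
```

View pics/top0.png

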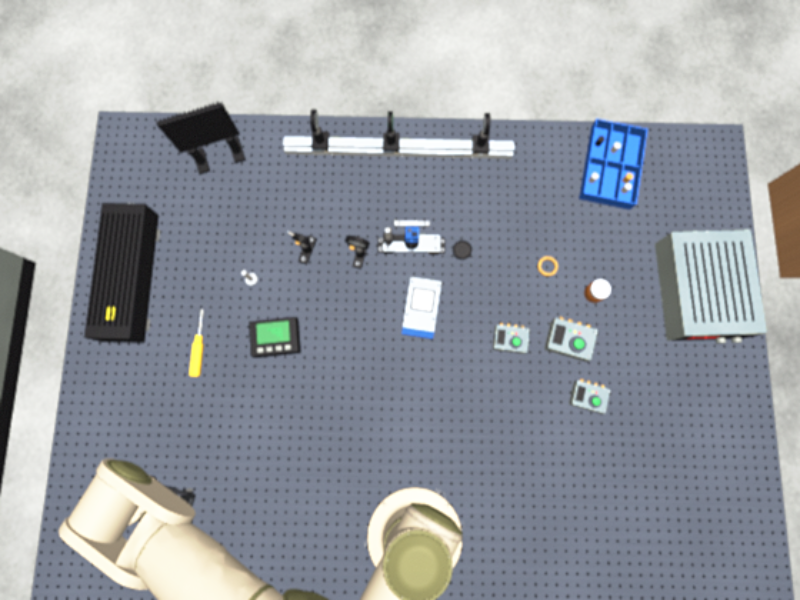

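View pics/scene0.png

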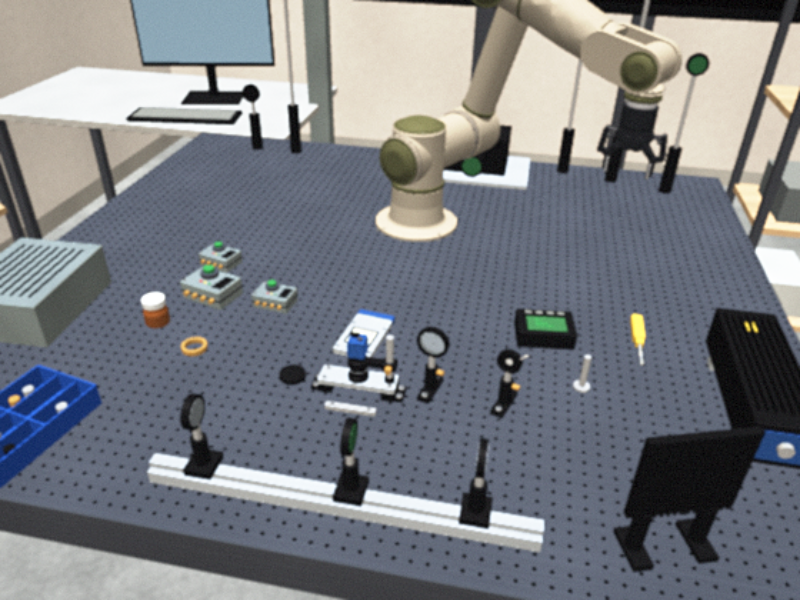

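The top view (800x600) shows the bridge at (412,242), the stop bar at (411,223) and the plate at (422,307) with its blue tail toward the robot. There are three control boxes with green buttons: (573,338) the largest, (512,338) and (591,396) smaller. The largest fits the description. I'll confirm it in a crop along with the rough positions.

```bash
python3 - <<'E'
from h import *
import pickle
C=pickle.load(open("c0.pkl","rb"));c=C["top"];k=0.7
for n,u,z in[("btnL",(578,343),67),("btnS1",(516,341),45),("btnS2",(595,401),45),("plateTailmid",(419,335),14),("plateTailL",(403,331),14),("plateTailR",(434,335),14),("platefrontL",(412,278),14),("platefrontR",(441,281),14),("bridgeL",(380,243),31),("bridgeR",(442,243),31),("stopL",(394,223),10),("stopR",(430,223),10),("cap",(462,250),10),("lens",(358,265),0)]:
    print(n,ray(c,np.array(u)*k,z).round(0))
im=c["img"][:,:,::-1]
hsv=cv2.cvtColor(im.copy(),cv2.COLOR_BGR2HSV)
m=cv2.inRange(hsv,(45,100,60),(85,255,255));n,_,st,ce=cv2.connectedComponentsWithStats(m)
for i in range(1,n):
    if st[i,4]>15: print("green",ce[i].round(1),st[i,4],ray(c,ce[i],67).round(0))
a=cv2.resize(im[140:300,250:430],(0,0),fx=4.4,fy=3.7*4.4/3.7)[:600]
cv2.imwrite("pics/crop1.png",cv2.resize(im[145:300,250:440],(760,620))[:600])
E
```

```text
btnL [ 466. -393.   67.]
btnS1 [ 470. -245.   45.]
btnS2 [ 327. -435.   45.]
plateTailmid [485.  -4.  14.]
plateTailL [494.  37.  14.]
plateTailR [486. -43.  14.]
platefrontL [634.  16.  14.]
platefrontR [627. -59.  14.]
bridgeL [721. 101.  31.]
bridgeR [725. -60.  31.]
stopL [784.  66.  10.]
stopR [786. -29.  10.]
cap [ 713. -115.   10.]
lens [669. 159.   0.]
green [190.5 232.3] 312 [478. 357.  67.]
green [361.  238.7] 26 [ 468. -240.   67.]
green [404.7 240.2] 46 [ 465. -393.   67.]
green [416.8 280.5] 28 [ 327. -429.   67.]
```

View pics/crop1.png

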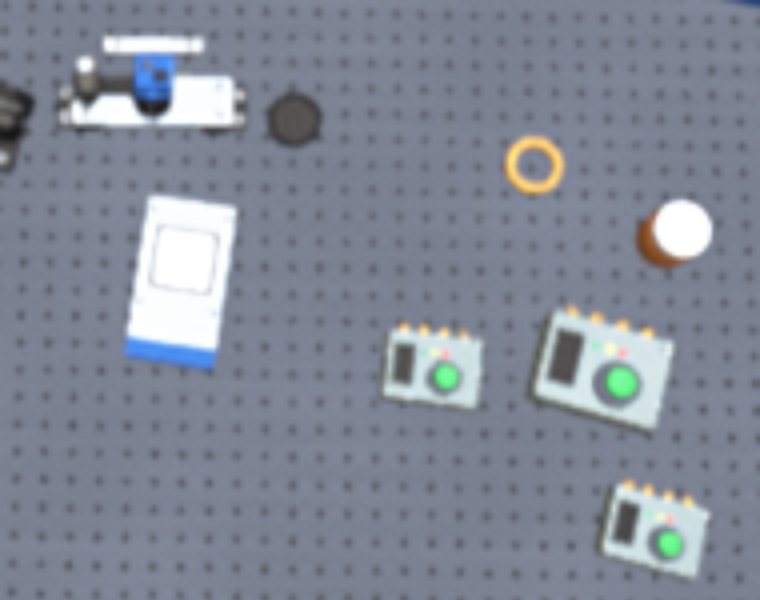

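The crop confirms that the large box at right, with its button at (620,382) in the crop, is clearly bigger than the two look-alikes. Its trigger is at about (465,-393). I'll move above the plate tail for a closer look.

```bash
cat >> h.py <<'E'
from scipy.spatial.transform import Rotation as Ro
def rot(q): return Ro.from_quat([q[1],q[2],q[3],q[0]])
def plan(x,y,z,yaw):
    """yaw: world angle of -tool x (tool down, tool y = left); prints offset m / turn deg"""
    s=ctrl.sense();R=rot(s["ee_rot"]);p=s["eef_pos"]
    c,n=np.cos(yaw),np.sin(yaw)
    T=Ro.from_matrix(np.array([[-c,-n,0],[-n,c,0],[0,0,-1]]))
    print("t",s["time_s"],"p",p.round(1),"F",s["force"].round(1),"off",(R.inv().apply(np.array([x,y,z])-p)/1000).round(4),"ang",(R.inv()*T).as_rotvec(degrees=True).round(2))
E
python3 -c "
from h import *
plan(500,-3,220,-0.13)"
```

```text
t 0.1 p [133.2 507.6 241.8] F [ 0.3 -0.1  0.1] off [-0.4844 -0.4007  0.0221] ang [-0.06 -0.02 -7.26]
```

Emit:
move_arm(
  motion=[
    {"offset": [-0.048, -0.04, 0.002], "angular": [0, 0, 0], "jaw": 0.085},
    {"offset": [-0.096, -0.08, 0.004], "angular": [0, 0, 0], "jaw": 0.085},
    {"offset": [-0.144, -0.12, 0.006], "angular": [0, 0, 0], "jaw": 0.085},
    {"offset": [-0.192, -0.16, 0.008], "angular": [0, 0, 0], "jaw": 0.085},
    {"offset": [-0.24, -0.2, 0.011], "angular": [0, 0, 0], "jaw": 0.085},
  ],
)

```text
time_s: 0.72
eef_pos: [315.3, 251.7, 231.2]
ee_rot: [0.0, 0.128, 0.992, 0.0]
force: [0.5, 1.5, 0.0]
grip_width: 0.997
```

Emit:
move_arm(
  motion=[
    {"offset": [-0.048, -0.04, 0.002], "angular": [0, 0, 0], "jaw": 0.085},
    {"offset": [-0.096, -0.08, 0.004], "angular": [0, 0, 0], "jaw": 0.085},
    {"offset": [-0.144, -0.12, 0.006], "angular": [0, 0, -3], "jaw": 0.085},
    {"offset": [-0.192, -0.16, 0.008], "angular": [0, 0, -5], "jaw": 0.085},
    {"offset": [-0.24, -0.2, 0.011], "angular": [0, 0, -7.3], "jaw": 0.085},
  ],
)

```text
time_s: 1.35
eef_pos: [496.7, -2.8, 220.1]
ee_rot: [-0.0, 0.064, 0.998, 0.0]
force: [-0.4, 0.7, 0.2]
grip_width: 0.999
```

```bash
python3 - <<'E'
from h import *
plan(500,-3,220,-0.13)
c=cap("wrist","pics/w1.png")
import pickle;pickle.dump(c,open("w1.pkl","wb"))
R=cv2.Rodrigues(np.array(c["rvec"],float))[0];print(-R.T@np.array(c["tvec"]).ravel(),R[2])
E
```

```text
t 1.35 p [496.7  -2.8 220.1] F [-0.4  0.7  0.2] off [-0.0033  0.0002  0.0001] ang [ 0.01 -0.    0.08]
[421.78873675   4.75106452 351.99111626] [ 0.29307693 -0.03833932 -0.95531985]
```

View pics/w1.png

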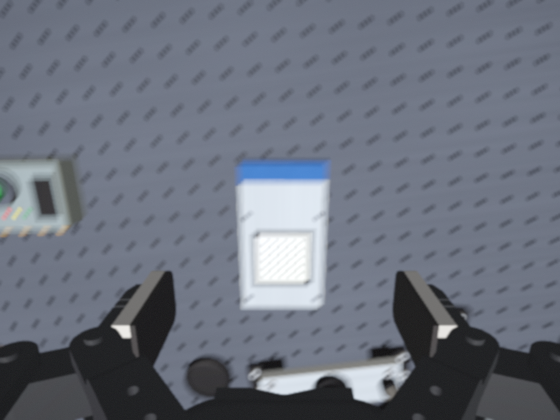

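The wrist view shows the blue tail at the top, from (237,160) to (329,180), the plate's front edge near row 308, and the bridge along the bottom from (250,375) to (410,375). Next I'll measure the plate from its colour masks.

```bash
cat >> h.py <<'E'
def plate(c,roi=None):
    im=c["img"][:,:,::-1].copy();hsv=cv2.cvtColor(im,cv2.COLOR_BGR2HSV)
    m=cv2.inRange(hsv,(0,0,165),(179,50,255))|cv2.inRange(hsv,(100,120,70),(125,255,255))
    m=cv2.morphologyEx(m,cv2.MORPH_CLOSE,np.ones((7,7)))
    m=cv2.morphologyEx(m,cv2.MORPH_OPEN,np.ones((7,7)))
    if roi: k=np.zeros_like(m);k[roi[1]:roi[3],roi[0]:roi[2]]=1;m=m*k
    cs=max(cv2.findContours(m,cv2.RETR_EXTERNAL,cv2.CHAIN_APPROX_NONE)[0],key=cv2.contourArea)
    P=np.array([ray(c,p[0],14.)[:2] for p in cs],np.float32)
    (x,y),wh,_=cv2.minAreaRect(P);b=cv2.boxPoints(cv2.minAreaRect(P))
    return (x,y),wh,b
E
python3 - <<'E'
from h import *
import pickle
c=pickle.load(open("w1.pkl","rb"))
ctr,wh,b=plate(c,(180,140,380,330));print(ctr,wh,b.round(1))
e=[b[(i+1)%4]-b[i] for i in range(4)];L=max(e,key=lambda v:np.hypot(*v));L=L*np.sign(L[0]);print("yaw",np.arctan2(L[1],L[0]))
im=c["img"][:,:,::-1].copy();hsv=cv2.cvtColor(im,cv2.COLOR_BGR2HSV)
m=cv2.inRange(hsv,(100,120,70),(125,255,255));m[330:]=0
q=np.argwhere(m)[:,::-1];P=np.array([ray(c,p,14)[:2] for p in q],np.float32);r=cv2.minAreaRect(P);print("blue",r,cv2.boxPoints(r).round(1))
# bridge front edge & stop from pixels
for p in [(250,375),(410,355)]: print(ray(c,p,31).round(0))
E
```

```text
(560.5869750976562, -15.1295166015625) (86.71897888183594, 153.81985473632812) [[478.7 -48.3]
 [631.3 -68. ]
 [642.4  18. ]
 [489.9  37.7]]
yaw -0.12880164
blue ((492.1806640625, -6.282768249511719), (78.85639190673828, 17.582834243774414), 84.0537109375) [[479.4 -44.6]
 [496.8 -46.4]
 [505.   32. ]
 [487.5  33.8]]
[700. -67.  31.]
[696.  99.  31.]
```

Emit:
move_arm(
  motion=[
    {"offset": [-0.0005, 0.004, 0.055], "angular": [0, 0, 0], "jaw": 0.0854},
    {"offset": [-0.0005, 0.004, 0.11], "angular": [0, 0, 0], "jaw": 0.0854},
    {"offset": [-0.0005, 0.004, 0.165], "angular": [0, 0, 0], "jaw": 0.0854},
    {"offset": [-0.0005, 0.004, 0.175], "angular": [0, 0, 0], "jaw": 0.0854},
    {"offset": [-0.0005, 0.004, 0.175], "angular": [0, 0, 0], "jaw": 0.0854},
  ],
)

```text
time_s: 2.02
eef_pos: [497.4, 3.0, 46.2]
ee_rot: [0.0, 0.065, 0.998, -0.0]
force: [0.0, -0.4, -0.3]
grip_width: 1.001
```

```bash
python3 - <<'E'
from h import *
c=cap("wrist","pics/w2.png");import pickle;pickle.dump(c,open("w2.pkl","wb"))
plan(497.5,-7,14,-0.128);print(ctrl.tips_ahead)
s=ctrl.sense();R=rot(s["ee_rot"]);p=s["eef_pos"]
print("tips px", [proj(c,p+R.apply([sx,sy,z])).round(0).tolist() for z in(11,-2) for sx in(-11,11) for sy in(-42.7,42.7)])
im=c["img"][:,:,::-1].copy();hsv=cv2.cvtColor(im,cv2.COLOR_BGR2HSV)
m=cv2.inRange(hsv,(100,120,70),(125,255,255))
m=cv2.morphologyEx(m,cv2.MORPH_OPEN,np.ones((3,3)));n,l,st,ce=cv2.connectedComponentsWithStats(m);i=1+np.argmax(st[1:,4]);print(st[i])
q=np.argwhere(l==i)[:,::-1];P=np.array([ray(c,p,14)[:2] for p in q],np.float32);r=cv2.minAreaRect(P);print("blue",r,cv2.boxPoints(r).round(1))
print("in tool",[(R.inv().apply(np.array([*b,14])-p)).round(1).tolist() for b in cv2.boxPoints(r)])
E
```

```text
t 2.075 p [497.9   2.9  47. ] F [-1.2 -0.4 -0.1] off [-0.0008 -0.0098  0.033 ] ang [-0.02  0.15 -0.08]
11.0
tips px [[[189.0, 300.0]], [[388.0, 300.0]], [[185.0, 253.0]], [[393.0, 253.0]], [[181.0, 318.0]], [[397.0, 318.0]], [[177.0, 267.0]], [[402.0, 267.0]]]
[ 190  218  173   45 7314]
blue ((489.93109130859375, -1.7520294189453125), (80.6704330444336, 21.833478927612305), 82.20390319824219) [[473.6 -40.2]
 [495.3 -43.2]
 [506.2  36.7]
 [484.6  39.7]]
in tool [[18.6, -45.9, 32.9], [-3.2, -46.0, 33.0], [-3.8, 34.6, 33.0], [18.1, 34.8, 32.9]]
```

View pics/w2.png

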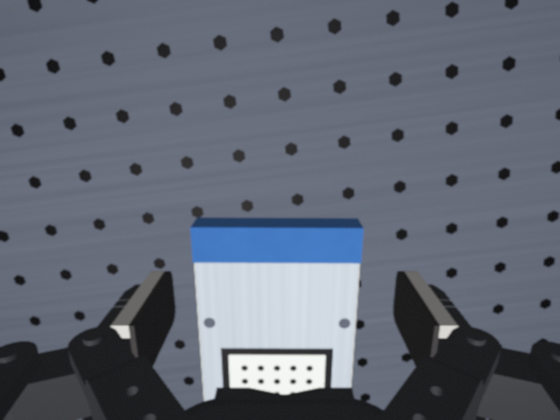

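I had the sign of the y shift wrong, so the plate sits about 5 mm to tool -y. I'll go lower, recentre and compare the pad edges with the plate edges directly.

Emit:
move_arm(
  motion=[
    {"offset": [0, -0.005, 0.01], "angular": [0, 0, 0], "jaw": 0.0854},
    {"offset": [0, -0.005, 0.025], "angular": [0, 0, 0], "jaw": 0.0854},
    {"offset": [0, -0.005, 0.025], "angular": [0, 0, 0], "jaw": 0.0854},
  ],
)

```text
time_s: 2.45
eef_pos: [495.6, -1.8, 19.3]
ee_rot: [-0.001, 0.065, 0.998, 0.0]
force: [-0.4, 0.5, 0.5]
grip_width: 0.994
```

```bash
python3 - <<'E'
from h import *
c=cap("wrist");import pickle;pickle.dump(c,open("w3.pkl","wb"))
im=c["img"][:,:,::-1]
cv2.imwrite("pics/w3.png",cv2.resize(im[200:380,130:430],(800,480)))
s=ctrl.sense();R=rot(s["ee_rot"]);p=s["eef_pos"];print(p,s["force"])
for r in (275,290,305,320):print(r,im[r,140:220].astype(int).sum(1).tolist()[::2],im[r,350:430].astype(int).sum(1).tolist()[::2])
E
```

```text
[495.98476183  -1.84990435  19.88118584] [-0.42478452  0.21701743  0.19276538]
275 [341, 337, 338, 338, 322, 314, 317, 315, 313, 314, 287, 156, 86, 80, 80, 95, 269, 336, 341, 337, 337, 339, 335, 337, 368, 381, 383, 382, 384, 384, 388, 386, 386, 386, 386, 386, 387, 386, 384, 388] [387, 389, 389, 386, 389, 386, 389, 390, 386, 386, 389, 386, 386, 388, 386, 389, 390, 390, 390, 369, 343, 345, 341, 242, 97, 89, 75, 82, 179, 299, 315, 313, 313, 313, 316, 326, 339, 343, 340, 346]
290 [313, 312, 315, 312, 312, 291, 154, 87, 83, 72, 83, 79, 75, 74, 79, 73, 111, 290, 347, 344, 344, 346, 345, 343, 351, 378, 383, 381, 379, 379, 381, 380, 381, 384, 384, 383, 385, 387, 387, 385] [390, 391, 391, 389, 390, 388, 387, 389, 389, 389, 387, 389, 386, 392, 388, 390, 390, 390, 375, 343, 344, 338, 262, 105, 88, 88, 86, 89, 88, 92, 90, 83, 84, 202, 300, 315, 313, 313, 313, 313]
305 [294, 179, 83, 80, 85, 78, 80, 82, 82, 80, 79, 79, 79, 79, 77, 82, 80, 158, 325, 350, 348, 350, 350, 350, 347, 356, 565, 642, 652, 658, 653, 647, 641, 643, 646, 655, 654, 646, 640, 643] [658, 655, 652, 657, 660, 662, 656, 653, 649, 646, 649, 656, 662, 661, 658, 652, 612, 399, 343, 346, 344, 305, 136, 85, 86, 84, 85, 81, 83, 86, 86, 92, 88, 87, 87, 84, 88, 88, 201, 296]
320 [79, 83, 76, 84, 84, 83, 83, 77, 85, 76, 85, 83, 80, 84, 78, 80, 98, 272, 336, 337, 337, 342, 341, 342, 342, 340, 426, 610, 644, 653, 655, 648, 642, 640, 643, 649, 655, 647, 641, 640] [655, 652, 652, 658, 664, 658, 652, 651, 646, 646, 652, 658, 662, 657, 651, 634, 497, 345, 345, 346, 343, 339, 248, 96, 89, 88, 84, 85, 91, 89, 95, 83, 94, 84, 81, 84, 84, 89, 87, 85]
```

View pics/w3.png

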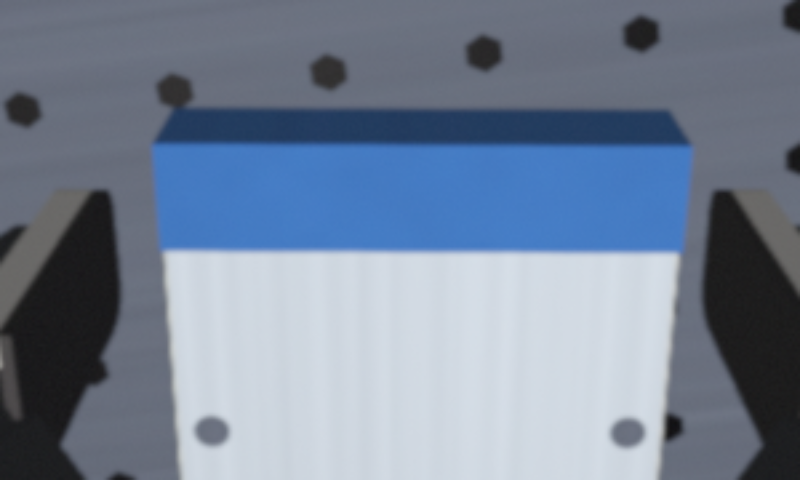

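The pads are at columns 173 and 395, and the plate edges at 189 and 387 (row 290). That puts the plate 1.5 mm toward +y, so I'll shift by that and descend gently.

Emit:
move_arm(
  motion=[
    {"offset": [0, 0.0015, 0.002], "angular": [0, 0, 0], "jaw": 0.0854},
    {"offset": [0, 0.0015, 0.006], "angular": [0, 0, 0], "jaw": 0.0854},
    {"offset": [0, 0.0015, 0.01], "angular": [0, 0, 0], "jaw": 0.0854},
    {"offset": [0, 0.0015, 0.01], "angular": [0, 0, 0], "jaw": 0.0854},
  ],
)

```text
time_s: 3.0
eef_pos: [496.3, -0.4, 10.0]
ee_rot: [-0.0, 0.065, 0.998, 0.0]
force: [-0.4, -0.9, 0.5]
grip_width: 1.002
```

Emit:
move_arm(
  motion=[
    {"offset": [0, 0, 0.002], "angular": [0, 0, 0], "jaw": 0.0854},
    {"offset": [0, 0, 0.004], "angular": [0, 0, 0], "jaw": 0.0854},
    {"offset": [0, 0, 0.006], "angular": [0, 0, 0], "jaw": 0.0854},
    {"offset": [0, 0, 0.006], "angular": [0, 0, 0], "jaw": 0.0854},
  ],
)

```text
time_s: 3.5
eef_pos: [496.4, -0.4, 4.1]
ee_rot: [-0.0, 0.065, 0.998, 0.0]
force: [0.5, -0.9, -0.6]
grip_width: 0.998
```

```bash
python3 - <<'E'
from h import *
c=cap("wrist")
im=c["img"][:,:,::-1]
cv2.imwrite("pics/w4.png",cv2.resize(im[180:400,110:450],(800,518)))
s=ctrl.sense();print(s["eef_pos"],s["force"])
E
```

```text
[ 4.96440436e+02 -3.89924504e-01  4.26429350e+00] [-0.16259883  0.07719942 -0.04926668]
```

View pics/w4.png

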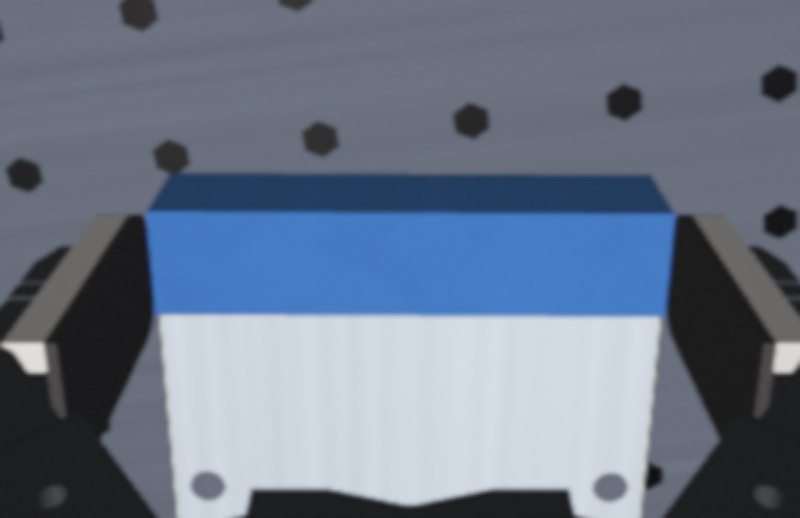

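The pads straddle the plate on both sides. Closing lightly.

Emit:
move_arm(
  motion=[
    {"offset": [0, 0, 0], "angular": [0, 0, 0], "jaw": 0.076},
    {"offset": [0, 0, 0], "angular": [0, 0, 0], "jaw": 0.076},
    {"offset": [0, 0, 0], "angular": [0, 0, 0], "jaw": 0.076},
  ],
  squeeze=22,
)

```text
time_s: 3.92
eef_pos: [496.5, -0.4, 4.5]
ee_rot: [0.0, 0.065, 0.998, 0.0]
force: [-2.3, 0.4, 4.3]
grip_width: 0.929
```

```bash
python3 - <<'E'
from h import *
import pickle
c=cap("top");s=ctrl.sense();print(s["eef_pos"],s["force"],s["grip_width"])
# bridge measured in scene/w1: use several edges
c=pickle.load(open("w1.pkl","rb"));im=c["img"][:,:,::-1]
cv2.imwrite("pics/w1b.png",cv2.resize(im[330:420,180:480],(800,240)))
C=pickle.load(open("c0.pkl","rb"))
t=C["top"]["img"][:,:,::-1];sc=C["scene"]["img"][:,:,::-1]
a=cv2.resize(t[145:200,250:330],(800,550))[:330];b=cv2.resize(sc[225:300,205:300],(800,632))[:]
cv2.imwrite("pics/br.png",np.vstack([cv2.resize(t[148:184,255:325],(583,300)),cv2.resize(sc[245:295,210:307],(583,300))]))
E
```

```text
[ 4.96487694e+02 -3.83931940e-01  4.47068881e+00] [-2.50503653  0.5419564   4.10762868] 0.9237012924181665
```

View pics/br.png

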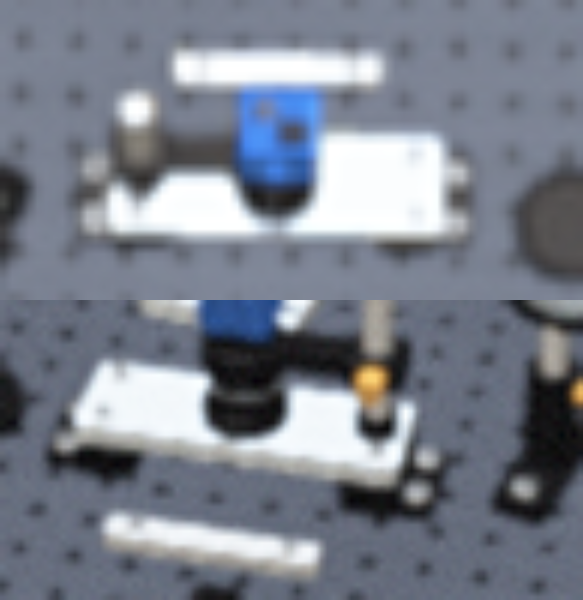

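Top crop: stop bar between columns 173 and 383 (rows 50–85), cross plate between 108 and 442 with its near edge at row 238. Now the bridge pose from these.

```bash
python3 - <<'E'
from h import *
import pickle
C=pickle.load(open("c0.pkl","rb"));t=C["top"];s=C["scene"]
def T(u,v,z): return ray(t,(255+(u+.5)/8.33-.5,148+(v+.5)/8.33-.5),z).round(1)
def S(u,v,z): return ray(s,(210+(u+.5)/6.01-.5,245+(v+.5)/6.0-.5),z).round(1)
print("stop L,R top z10",T(173,60,10),T(383,60,10),"face bottom",T(175,86,0),T(383,86,0),"back",T(175,50,10),T(383,50,10))
print("cross near bottom",T(108,238,19),T(442,238,19),"far right",T(442,133,31))
print("scene stop top far",S(107,513,10),S(322,543,10))
print("scene cross top: entry L?",S(105,360,31),"exit",S(72,425,31),S(408,470,31))
w=pickle.load(open("w1.pkl","rb"));im=w["img"]
for r in range(362,400,4):print(r,im[r,240:440:3].astype(int).sum(1).tolist())
E
```

```text
stop L,R top z10 [789.1  68.2  10. ] [791.2 -27.6  10. ] face bottom [780.1  67.2   0. ] [782.1 -28.2   0. ] back [794.   67.4  10. ] [796.  -27.6  10. ]
cross near bottom [701.7  95.2  19. ] [704.9 -54.6  19. ] far right [750.2 -53.5  31. ]
scene stop top far [947.2  23.3  10. ] [944.1 107.8  10. ]
scene cross top: entry L? [887.8   5.6  31. ] exit [924.8   3.4  31. ] [919.8 136.   31. ]
362 [369, 370, 362, 293, 270, 256, 216, 131, 104, 78, 69, 79, 71, 68, 197, 299, 363, 378, 382, 380, 378, 381, 378, 377, 378, 376, 375, 374, 375, 373, 371, 373, 372, 371, 375, 377, 375, 374, 380, 378, 377, 379, 376, 377, 382, 387, 387, 388, 390, 403, 426, 429, 498, 529, 476, 168, 207, 314, 150, 102, 105, 108, 102, 105, 106, 103, 103]
366 [373, 370, 302, 188, 121, 149, 167, 122, 72, 69, 66, 73, 74, 78, 188, 292, 352, 370, 373, 373, 372, 369, 373, 371, 369, 373, 375, 377, 373, 373, 380, 376, 376, 380, 382, 385, 389, 405, 420, 436, 460, 495, 512, 532, 559, 582, 590, 608, 627, 636, 612, 620, 631, 570, 441, 182, 273, 330, 277, 104, 111, 104, 102, 106, 107, 101, 108]
370 [369, 364, 310, 243, 342, 488, 413,
[... 1949 characters left out ...]
02, 103, 133, 229, 235, 203]
394 [105, 104, 106, 106, 106, 107, 106, 106, 106, 106, 101, 136, 229, 376, 475, 480, 413, 258, 144, 103, 100, 100, 98, 107, 106, 111, 106, 102, 113, 108, 103, 104, 109, 103, 105, 103, 107, 139, 622, 676, 673, 676, 676, 676, 676, 679, 646, 582, 507, 408, 353, 332, 137, 107, 107, 106, 101, 108, 105, 101, 100, 104, 108, 99, 136, 198, 181]
398 [104, 103, 104, 110, 105, 98, 103, 103, 105, 107, 105, 101, 105, 104, 103, 103, 97, 104, 105, 104, 99, 102, 103, 106, 103, 100, 106, 103, 106, 110, 102, 110, 100, 106, 101, 101, 101, 101, 462, 634, 669, 676, 676, 670, 668, 664, 652, 594, 535, 450, 320, 136, 106, 104, 101, 105, 101, 102, 100, 103, 107, 99, 97, 100, 105, 99, 102]
```

```bash
python3 - <<'E'
from h import *
import pickle
C=pickle.load(open("c0.pkl","rb"));s=C["scene"]
def S(u,v,z): return ray(s,(210+(u+.5)/6.01-.5,245+(v-300+.5)/6.0-.5),z).round(1)
print("scene stop top near",S(107,513,10),S(322,543,10))
print("cross top: entry -y",S(105,360,31),"exit",S(72,425,31),S(405,468,31))
w=pickle.load(open("w1.pkl","rb"));im=w["img"]
def atx(uv,x):
    a=ray(w,uv,0);b=ray(w,uv,31);return (a+(b-a)*(x-a[0])/(b[0]-a[0])).round(1)
for r in (342,346,350,354,358,362,366):
    g=im[r,240:430].astype(int).sum(1);d=np.where(g<200)[0]+240
    L=d[d<300];Rr=d[d>360]
    if len(L)&len(Rr): print(r,L.min(),L.max(),Rr.min(),Rr.max(),atx((L.max()+.5,r),703),atx((Rr.min()-.5,r),703))
print("cross corners",ray(w,(261,382),31),)
E
```

```text
scene stop top near [780.5 -26.8  10. ] [778.9  69.3  10. ]
cross top: entry -y [702.7 -50.1  31. ] exit [750.3 -51.   31. ] [746.6  98.9  31. ]
358 271 273 411 429 [703.  -43.3   4.8] [703.  100.2  27.2]
362 259 282 405 429 [703.  -33.3  12.7] [703.   92.6  31.9]
cross corners [709.8416734  -56.75684687  31.        ]
```

The bridge origin is about (725,20.5) with yaw about 0.02, and the stop face is at x≈780. Top and scene agree; the wrist reading is biased a few mm. I'll slide the plate to a pre-entry pose with TCP ≈ (554,17) and yaw 0.02.

```bash
python3 -c "
from h import *
plan(554,17,4.3,0.02)"
```

```text
t 3.975 p [ 4.965e+02 -4.000e-01  4.500e+00] F [-2.5  0.5  4.1] off [-0.0548  0.0247  0.0002] ang [ 0.    0.01 -8.56]
```

Emit:
move_arm(
  motion=[
    {"offset": [-0.007, 0.003, 0], "angular": [0, 0, -1], "jaw": 0.076},
    {"offset": [-0.018, 0.008, 0], "angular": [0, 0, -2.8], "jaw": 0.076},
    {"offset": [-0.032, 0.014, 0], "angular": [0, 0, -5], "jaw": 0.076},
    {"offset": [-0.046, 0.02, 0], "angular": [0, 0, -7.2], "jaw": 0.076},
    {"offset": [-0.055, 0.0247, 0], "angular": [0, 0, -8.6], "jaw": 0.076},
  ],
)

```text
time_s: 4.6
eef_pos: [554.3, 16.8, 4.5]
ee_rot: [-0.001, -0.011, 1.0, -0.0]
force: [-4.7, -2.3, 7.9]
grip_width: 0.926
```

```bash
python3 - <<'E'
from h import *
c=cap("top");s=ctrl.sense();print(s["time_s"],s["eef_pos"],s["force"],s["grip_width"])
cv2.imwrite("pics/t2.png",cv2.resize(c["img"][145:230,245:335,::-1],(630,595),interpolation=cv2.INTER_CUBIC))
import pickle;pickle.dump(c,open("t2.pkl","wb"))
E
```

```text
4.65 [555.39139205  17.16420186   4.50964859] [1.9945884  1.10271902 4.60522452] 0.9232600857510848
```

View pics/t2.png

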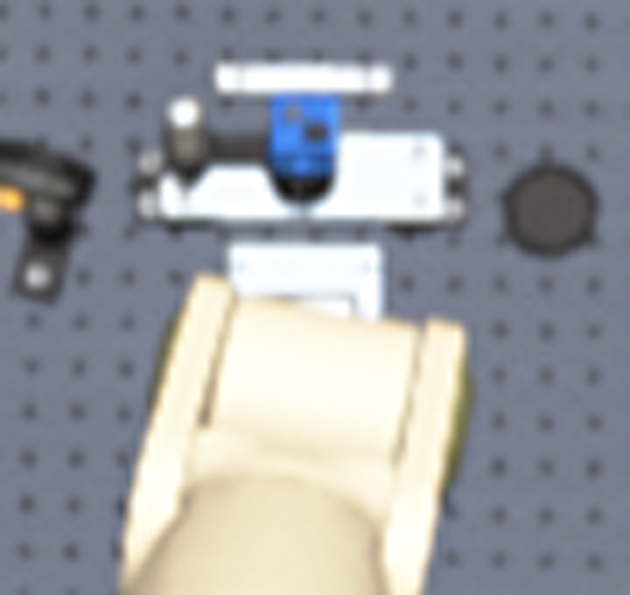

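The plate front spans columns 230–383 (centre 306) and the stop bar 217–392 (centre 304), so they line up. Checking in mm.

```bash
python3 - <<'E'
from h import *
import pickle
t=pickle.load(open("t2.pkl","rb"))
def T(u,v,z): return ray(t,(245+(u+.5)/7-.5,145+(v+.5)/7-.5),z).round(1)
print("plate front",T(230,243,14),T(383,243,14),"sideR",T(382,300,14),"stop",T(217,78,10),T(392,78,10),"cross",T(443,218,31),T(160,218,31))
g=t["img"].astype(int).sum(2)
for c in range(279,300,2): print(c,g[174:188,c].tolist())
E
```

```text
plate front [691.7  58.   14. ] [693.4 -23.8  14. ] sideR [662.  -23.6  14. ] stop [785.4  67.2  10. ] [787.4 -27.8  10. ] cross [703.  -54.7  31. ] [699.9  95.1  31. ]
279 [765, 761, 531, 377, 396, 520, 718, 759, 727, 719, 756, 757, 730, 668]
281 [764, 760, 526, 368, 386, 512, 720, 763, 761, 757, 758, 760, 747, 688]
283 [765, 761, 523, 332, 308, 478, 714, 762, 759, 756, 757, 758, 731, 632]
285 [669, 734, 509, 381, 393, 512, 713, 762, 757, 755, 757, 759, 725, 573]
287 [467, 581, 453, 389, 398, 515, 714, 762, 757, 755, 757, 759, 725, 607]
289 [494, 612, 460, 347, 318, 450, 702, 762, 760, 756, 757, 758, 726, 670]
291 [747, 744, 500, 355, 366, 461, 700, 763, 760, 756, 757, 756, 725, 688]
293 [765, 752, 483, 366, 388, 478, 699, 762, 760, 756, 757, 756, 722, 679]
295 [764, 751, 484, 357, 356, 456, 697, 762, 759, 755, 757, 756, 730, 629]
297 [763, 746, 472, 348, 353, 455, 712, 763, 737, 714, 757, 765, 765, 765]
299 [763, 750, 508, 361, 379, 415, 499, 582, 573, 554, 589, 596, 597, 598]
```

Emit:
move_arm(
  motion=[
    {"offset": [-0.006, 0, 0], "angular": [0, 0, 0], "jaw": 0.076},
    {"offset": [-0.014, 0, 0], "angular": [0, 0, 0], "jaw": 0.076},
    {"offset": [-0.022, 0, 0], "angular": [0, 0, 0], "jaw": 0.076},
    {"offset": [-0.03, 0, 0], "angular": [0, 0, 0], "jaw": 0.076},
    {"offset": [-0.037, 0, 0], "angular": [0, 0, 0], "jaw": 0.076},
  ],
)

```text
time_s: 5.28
eef_pos: [590.5, 17.8, 4.5]
ee_rot: [-0.001, -0.01, 1.0, 0.0]
force: [-7.4, -1.0, 10.4]
grip_width: 0.929
```

Emit:
move_arm(
  motion=[
    {"offset": [-0.008, 0, 0], "angular": [0, 0, 0], "jaw": 0.076},
    {"offset": [-0.016, 0, 0], "angular": [0, 0, 0], "jaw": 0.076},
    {"offset": [-0.024, 0, 0], "angular": [0, 0, 0], "jaw": 0.076},
    {"offset": [-0.032, 0, 0], "angular": [0, 0, 0], "jaw": 0.076},
    {"offset": [-0.038, 0, 0], "angular": [0, 0, 0], "jaw": 0.076},
  ],
)

```text
time_s: 5.9
eef_pos: [628.6, 18.5, 4.5]
ee_rot: [-0.001, -0.01, 1.0, 0.0]
force: [-6.9, 0.2, 9.1]
grip_width: 0.928
```

```bash
python3 - <<'E'
from h import *
plan(645,19,4.5,0.02)
E
```

```text
t 5.9 p [628.6  18.5   4.5] F [-6.9  0.2  9.1] off [-0.0164  0.0001 -0.    ] ang [ 0.   -0.12  0.04]
```

No contact forces in the passage; the plate front is at about x=765. Creeping to the stop.

Emit:
move_arm(
  motion=[
    {"offset": [-0.002, 0, 0], "angular": [0, 0, 0], "jaw": 0.076},
    {"offset": [-0.004, 0, 0], "angular": [0, 0, 0], "jaw": 0.076},
    {"offset": [-0.006, 0, 0], "angular": [0, 0, 0], "jaw": 0.076},
    {"offset": [-0.008, 0, 0], "angular": [0, 0, 0], "jaw": 0.076},
    {"offset": [-0.01, 0, 0], "angular": [0, 0, 0], "jaw": 0.076},
  ],
)

```text
time_s: 6.52
eef_pos: [638.4, 18.7, 4.5]
ee_rot: [-0.001, -0.01, 1.0, 0.0]
force: [-7.0, 0.1, 8.4]
grip_width: 0.93
```

Emit:
move_arm(
  motion=[
    {"offset": [-0.001, 0, 0], "angular": [0, 0, 0], "jaw": 0.076},
    {"offset": [-0.002, 0, 0], "angular": [0, 0, 0], "jaw": 0.076},
    {"offset": [-0.003, 0, 0], "angular": [0, 0, 0], "jaw": 0.076},
  ],
)

```text
time_s: 6.9
eef_pos: [641.4, 18.8, 4.5]
ee_rot: [-0.001, -0.01, 1.0, -0.0]
force: [-5.3, -0.0, 8.0]
grip_width: 0.927
```

Emit:
move_arm(
  motion=[
    {"offset": [-0.001, 0, 0], "angular": [0, 0, 0], "jaw": 0.076},
    {"offset": [-0.002, 0, 0], "angular": [0, 0, 0], "jaw": 0.076},
    {"offset": [-0.003, 0, 0], "angular": [0, 0, 0], "jaw": 0.076},
  ],
)

```text
time_s: 7.28
eef_pos: [643.1, 18.9, 4.5]
ee_rot: [-0.003, -0.01, 1.0, 0.0]
force: [-17.9, -1.2, 14.8]
grip_width: 0.925
```

The stop is reached: the force jumped to 18 N. I'll release, then back out straight along the sides.

Emit:
move_arm(
  motion=[
    {"offset": [0.001, 0, 0], "angular": [0, 0, 0], "jaw": 0.076},
    {"offset": [0.001, 0, 0], "angular": [0, 0, 0], "jaw": 0.0854},
    {"offset": [0.001, 0, 0], "angular": [0, 0, 0], "jaw": 0.0854},
    {"offset": [0.001, 0, 0], "angular": [0, 0, 0], "jaw": 0.0854},
  ],
)

```text
time_s: 7.78
eef_pos: [644.2, 18.9, 4.1]
ee_rot: [0.0, -0.01, 1.0, 0.0]
force: [1.0, -0.2, -0.1]
grip_width: 0.998
```

Emit:
move_arm(
  motion=[
    {"offset": [0.004, 0, 0], "angular": [0, 0, 0], "jaw": 0.0854},
    {"offset": [0.014, 0, 0], "angular": [0, 0, 0], "jaw": 0.0854},
    {"offset": [0.03, 0, 0], "angular": [0, 0, 0], "jaw": 0.0854},
    {"offset": [0.05, 0, 0], "angular": [0, 0, 0], "jaw": 0.0854},
    {"offset": [0.06, 0, 0], "angular": [0, 0, 0], "jaw": 0.0854},
  ],
)

```text
time_s: 8.4
eef_pos: [583.0, 17.7, 4.4]
ee_rot: [-0.0, -0.01, 1.0, 0.0]
force: [-0.2, -0.4, 0.3]
grip_width: 0.999
```

```bash
python3 - <<'E'
from h import *
import pickle
c=cap("wrist");t=cap("top");pickle.dump((c,t),open("w5.pkl","wb"));s=ctrl.sense();print(s["time_s"],s["eef_pos"],s["force"],s["grip_width"])
R=rot(s["ee_rot"]);p=s["eef_pos"]
im=c["img"][:,:,::-1].copy();hsv=cv2.cvtColor(im,cv2.COLOR_BGR2HSV)
m=cv2.inRange(hsv,(100,120,130),(125,255,255))
m=cv2.morphologyEx(m,cv2.MORPH_OPEN,np.ones((3,3)));n,l,st,ce=cv2.connectedComponentsWithStats(m);i=1+np.argmax(st[1:,4]);print(st[i])
q=np.argwhere(l==i)[:,::-1];P=np.array([ray(c,p,14)[:2] for p in q],np.float32);r=cv2.minAreaRect(P);print("blue",r,cv2.boxPoints(r).round(1))
cv2.imwrite("pics/w5.png",np.vstack([cv2.resize(im,(400,300)),cv2.resize(t["img"][145:212,245:335,::-1],(400,300))]))
E
```

```text
8.5 [583.4708795  17.6549876   4.475946 ] [ 0.61015903 -0.91416146  0.28862587] 1.0004308925916139
[185 401  14   8  79]
blue ((631.1751708984375, -21.064428329467773), (3.5655155181884766, 5.4694390296936035), 1.1931350231170654) [[629.3 -18.4]
 [629.4 -23.8]
 [633.  -23.8]
 [632.9 -18.3]]
```

View pics/w5.png

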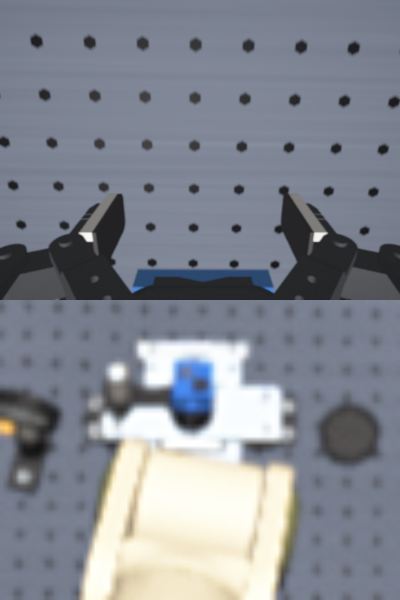

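The top view shows the plate running through the bridge and merging with the stop bar, centred. As a seating check I'll nudge the tail face with the fingertips set 50 mm apart.

Emit:
move_arm(
  motion=[
    {"offset": [0, 0, -0.004], "angular": [0, 0, 0], "jaw": 0.05},
    {"offset": [0, 0, -0.004], "angular": [0, 0, 0], "jaw": 0.05},
    {"offset": [-0.01, 0, -0.004], "angular": [0, 0, 0], "jaw": 0.05},
    {"offset": [-0.022, 0, -0.004], "angular": [0, 0, 0], "jaw": 0.05},
    {"offset": [-0.03, 0, -0.004], "angular": [0, 0, 0], "jaw": 0.05},
  ],
)

```text
time_s: 9.12
eef_pos: [615.1, 18.2, 8.2]
ee_rot: [0.0, -0.01, 1.0, -0.0]
force: [-0.0, -0.1, -0.1]
grip_width: 0.582
```

Emit:
move_arm(
  motion=[
    {"offset": [-0.001, 0, 0], "angular": [0, 0, 0], "jaw": 0.05},
    {"offset": [-0.002, 0, 0], "angular": [0, 0, 0], "jaw": 0.05},
    {"offset": [-0.003, 0, 0], "angular": [0, 0, 0], "jaw": 0.05},
    {"offset": [-0.004, 0, 0], "angular": [0, 0, 0], "jaw": 0.05},
  ],
)

```text
time_s: 9.62
eef_pos: [618.1, 18.3, 8.4]
ee_rot: [-0.0, -0.01, 1.0, -0.0]
force: [0.2, 0.1, -0.4]
grip_width: 0.587
```

Emit:
move_arm(
  motion=[
    {"offset": [-0.001, 0, 0], "angular": [0, 0, 0], "jaw": 0.05},
    {"offset": [-0.002, 0, 0], "angular": [0, 0, 0], "jaw": 0.05},
    {"offset": [-0.003, 0, 0], "angular": [0, 0, 0], "jaw": 0.05},
  ],
)

```text
time_s: 10.0
eef_pos: [618.9, 18.3, 8.2]
ee_rot: [-0.003, -0.01, 1.0, 0.0]
force: [-16.2, -2.7, 11.9]
grip_width: 0.586
```

It's seated, with firm contact at once. One central nudge with the fingers shut will let the plate align itself with the bar.

Emit:
move_arm(
  motion=[
    {"offset": [0.008, 0, 0], "angular": [0, 0, 0], "jaw": 0.05},
    {"offset": [0.012, 0, -0.009], "angular": [0, 0, 0], "jaw": 0.0},
    {"offset": [0.012, 0, -0.009], "angular": [0, 0, 0], "jaw": 0.0},
    {"offset": [0.012, 0, -0.009], "angular": [0, 0, 0], "jaw": 0.0},
    {"offset": [0.005, 0, -0.009], "angular": [0, 0, 0], "jaw": 0.0},
  ],
)

```text
time_s: 10.62
eef_pos: [616.3, 18.3, 17.2]
ee_rot: [-0.0, -0.01, 1.0, 0.0]
force: [-0.1, -0.5, -0.3]
grip_width: -0.001
```

Emit:
move_arm(
  motion=[
    {"offset": [-0.0025, 0, 0], "angular": [0, 0, 0], "jaw": 0.0},
    {"offset": [-0.004, 0, 0], "angular": [0, 0, 0], "jaw": 0.0},
    {"offset": [-0.005, 0, 0], "angular": [0, 0, 0], "jaw": 0.0},
  ],
)

```text
time_s: 11.0
eef_pos: [619.1, 18.4, 17.0]
ee_rot: [-0.003, -0.011, 1.0, 0.0]
force: [-15.7, -1.4, 10.2]
grip_width: 0.001
```

Emit:
move_arm(
  motion=[
    {"offset": [0.01, 0, 0], "angular": [0, 0, 0], "jaw": 0.0},
    {"offset": [0.05, 0, -0.02], "angular": [0, 0, 0], "jaw": 0.0},
    {"offset": [0.09, 0, -0.06], "angular": [0, 0, 0], "jaw": 0.0},
    {"offset": [0.12, 0, -0.11], "angular": [0, 0, 0], "jaw": 0.0},
    {"offset": [0.15, 0, -0.16], "angular": [0, 0, 0], "jaw": 0.0},
  ],
)

```text
time_s: 11.62
eef_pos: [470.0, 15.3, 178.7]
ee_rot: [0.0, -0.01, 1.0, -0.0]
force: [1.1, -0.1, 1.2]
grip_width: -0.001
```

```bash
python3 - <<'E'
from h import *
import pickle
c=cap("wrist");t=cap("top");pickle.dump((c,t),open("w6.pkl","wb"));s=ctrl.sense();print(s["time_s"],s["eef_pos"],s["force"],s["grip_width"])
im=c["img"][:,:,::-1].copy();hsv=cv2.cvtColor(im,cv2.COLOR_BGR2HSV)
m=cv2.inRange(hsv,(100,120,130),(125,255,255))
m=cv2.morphologyEx(m,cv2.MORPH_OPEN,np.ones((3,3)));n,l,st,ce=cv2.connectedComponentsWithStats(m);i=1+np.argmax(st[1:,4]);print(st[i])
q=np.argwhere(l==i)[:,::-1];P=np.array([ray(c,p,14)[:2] for p in q],np.float32);r=cv2.minAreaRect(P);print("blue",r,cv2.boxPoints(r).round(1))
cv2.imwrite("pics/w6.png",np.hstack([cv2.resize(im,(400,300)),cv2.resize(t["img"][145:212,245:335,::-1],(400,300))]))
plan(465,-393,160,0.02)
E
```

```text
11.725 [471.25109316  15.17806138 182.10448478] [ 1.10702037 -0.85898208 -0.38020676] 0.0008746066119391697
[278 359  12   7  84]
blue ((642.633056640625, 16.20747947692871), (6.842381954193115, 10.455706596374512), 1.1961145401000977) [[639.1  21.4]
 [639.3  10.9]
 [646.2  11.1]
 [645.9  21.5]]
t 11.725 p [471.3  15.2 182.1] F [ 1.1 -0.9 -0.4] off [ 0.015  -0.4079  0.0228] ang [-0.12  0.5   0.05]
```

View pics/w6.png

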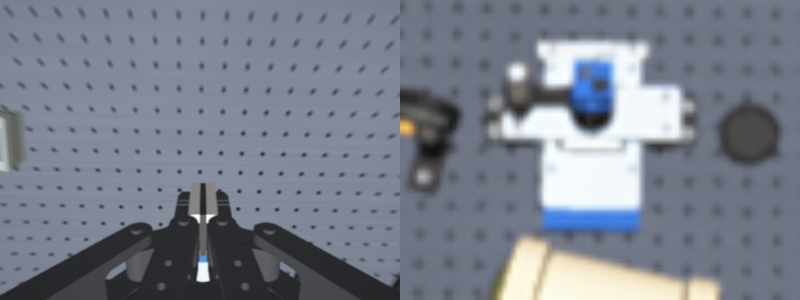

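The top view shows the plate home and square under the bridge, blue tail out, bystanders unmoved. On to the trigger.

Emit:
move_arm(
  motion=[
    {"offset": [0.003, -0.058, 0], "angular": [0, 0, 0], "jaw": 0.0},
    {"offset": [0.005, -0.116, 0], "angular": [0, 0, 0], "jaw": 0.0},
    {"offset": [0.008, -0.174, 0], "angular": [0, 0, 0], "jaw": 0.0},
    {"offset": [0.01, -0.232, 0], "angular": [0, 0, 0], "jaw": 0.0},
    {"offset": [0.012, -0.29, 0.005], "angular": [0, 0, 0], "jaw": 0.0},
  ],
)

```text
time_s: 12.35
eef_pos: [465.1, -277.0, 171.9]
ee_rot: [0.0, -0.01, 1.0, -0.0]
force: [1.0, -0.8, 0.8]
grip_width: -0.003
```

```bash
python3 - <<'E'
from h import *
import pickle
C=pickle.load(open("c0.pkl","rb"))
for n,c in [("scene",C["scene"]),("wrist",cap("wrist","pics/w7.png"))]:
    hsv=cv2.cvtColor(c["img"][:,:,::-1].copy(),cv2.COLOR_BGR2HSV)
    m=cv2.inRange(hsv,(45,100,60),(85,255,255));k,_,st,ce=cv2.connectedComponentsWithStats(m)
    for i in range(1,k):
        if st[i,4]>15: print(n,ce[i].round(1),st[i,4],ray(c,ce[i],67 if n=="wrist" else 65).round(1))
plan(465,-393,120,0.02)
E
```

```text
scene [488.2  45. ] 108 [-1795.  1013.    65.]
scene [330.  116.2] 121 [-283.6  120.9   65. ]
scene [152.5 170.5] 20 [ 355.5 -418.8   65. ]
scene [145.7 187.7] 39 [ 468.8 -391.5   65. ]
scene [189.9 197.8] 24 [ 496.  -231.4   65. ]
scene [382.2 226.2] 301 [519.3 361.2  65. ]
scene [246.3 305.9] 46 [915.4  61.6  65. ]
wrist [101.5 201.9] 1112 [ 463.5 -399.1   67. ]
wrist [323.3 205.2] 522 [ 462.8 -253.3   67. ]
t 12.4 p [ 464.2 -282.8  170.8] F [-4.9 -4.3 -1.6] off [ 0.0011 -0.11    0.0511] ang [-0.14  0.   -0.2 ]
```

All three cameras agree on the trigger at about (465.5,-394).

Emit:
move_arm(
  motion=[
    {"offset": [-0.001, -0.055, 0], "angular": [0, 0, 0], "jaw": 0.0},
    {"offset": [-0.001, -0.11, 0.02], "angular": [0, 0, 0], "jaw": 0.0},
    {"offset": [-0.001, -0.11, 0.06], "angular": [0, 0, 0], "jaw": 0.0},
    {"offset": [-0.001, -0.11, 0.08], "angular": [0, 0, 0], "jaw": 0.0},
    {"offset": [-0.001, -0.11, 0.08], "angular": [0, 0, 0], "jaw": 0.0},
  ],
)

```text
time_s: 13.02
eef_pos: [467.9, -384.2, 90.3]
ee_rot: [-0.001, -0.01, 1.0, 0.001]
force: [0.1, -0.2, -0.2]
grip_width: -0.002
```

```bash
python3 - <<'E'
from h import *
c=cap("wrist")
cv2.imwrite("pics/w8.png",c["img"][:,:,::-1])
plan(465.5,-394,72,0.02)
E
```

```text
t 13.075 p [ 468.5 -384.7   91.9] F [-0.7  0.3  0.3] off [ 0.0032 -0.0093  0.0199] ang [ 0.04 -0.03  0.05]
```

View pics/w8.png

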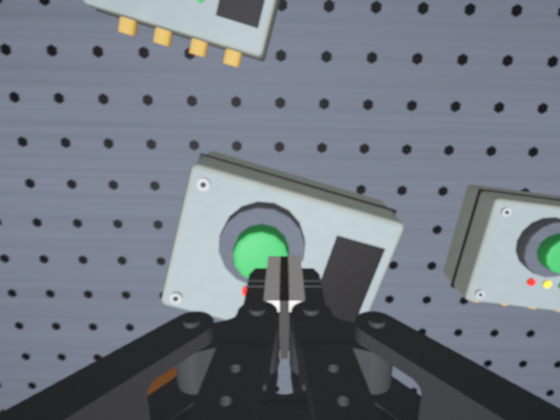

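The button is at (261,253), with the fingertip just beside it. The picture agrees with the computed shift, so I'll move over and press.

Emit:
move_arm(
  motion=[
    {"offset": [0.003, -0.0095, 0], "angular": [0, 0, 0], "jaw": 0.0},
    {"offset": [0.003, -0.0095, 0.006], "angular": [0, 0, 0], "jaw": 0.0},
    {"offset": [0.003, -0.0095, 0.012], "angular": [0, 0, 0], "jaw": 0.0},
    {"offset": [0.003, -0.0095, 0.016], "angular": [0, 0, 0], "jaw": 0.0},
    {"offset": [0.003, -0.0095, 0.018], "angular": [0, 0, 0], "jaw": 0.0},
  ],
)

```text
time_s: 13.7
eef_pos: [465.6, -394.3, 74.2]
ee_rot: [-0.0, -0.01, 1.0, 0.0]
force: [-1.4, 1.2, 2.3]
grip_width: 0.001
```

Emit:
move_arm(
  motion=[
    {"offset": [0, 0, 0.001], "angular": [0, 0, 0], "jaw": 0.0},
    {"offset": [0, 0, 0.002], "angular": [0, 0, 0], "jaw": 0.0},
    {"offset": [0, 0, 0.002], "angular": [0, 0, 0], "jaw": 0.0},
  ],
)

```text
time_s: 14.08
eef_pos: [465.7, -394.3, 72.4]
ee_rot: [-0.0, -0.01, 1.0, 0.0]
force: [-2.4, 2.2, 3.2]
grip_width: 0.004
```

Emit:
move_arm(
  motion=[
    {"offset": [0, 0, 0.001], "angular": [0, 0, 0], "jaw": 0.0},
    {"offset": [0, 0, 0.002], "angular": [0, 0, 0], "jaw": 0.0},
    {"offset": [0, 0, 0.002], "angular": [0, 0, 0], "jaw": 0.0},
  ],
)

```text
time_s: 14.45
eef_pos: [465.8, -394.5, 71.9]
ee_rot: [0.0, -0.01, 1.0, -0.0]
force: [-5.8, 5.8, 15.1]
grip_width: 0.001
```

Bottomed out: the force rose to 15 N at 6 mm of travel. Releasing and clearing away.

Emit:
move_arm(
  motion=[
    {"offset": [0, 0, -0.006], "angular": [0, 0, 0], "jaw": 0.0},
    {"offset": [0, 0, -0.02], "angular": [0, 0, 0], "jaw": 0.0},
    {"offset": [0, 0, -0.06], "angular": [0, 0, 0], "jaw": 0.0},
    {"offset": [0, 0, -0.1], "angular": [0, 0, 0], "jaw": 0.0},
    {"offset": [0, 0, -0.1], "angular": [0, 0, 0], "jaw": 0.0},
  ],
)

```text
time_s: 15.08
eef_pos: [466.7, -395.5, 174.0]
ee_rot: [0.002, -0.01, 1.0, -0.003]
force: [0.3, 0.2, -0.7]
grip_width: -0.001
```

```bash
python3 - <<'E'
from h import *
import pickle
t=cap("top","pics/tend.png");_,t6=pickle.load(open("w6.pkl","rb"))
s=ctrl.sense();print(s["time_s"],s["eef_pos"],s["force"])
hsv=cv2.cvtColor(t["img"][:,:,::-1].copy(),cv2.COLOR_BGR2HSV);m=cv2.inRange(hsv,(100,120,100),(125,255,255));m[:185]=0;m[215:]=0;m[:,:270]=0;m[:,330:]=0
P=np.array([ray(t,p,14)[:2] for p in np.argwhere(m)[:,::-1]],np.float32);print(cv2.boxPoints(cv2.minAreaRect(P)).round(1))
print("change near plate/bridge since home:",np.abs(t["img"][140:193,200:340].astype(int)-t6["img"][140:193,200:340]).mean())
print(ctrl.finish_job())
E
```

```text
15.125 [ 466.05512563 -394.8047954   171.73981162] [-0.11181789  0.28075837 -1.07439462]
[[627.5  58.2]
 [629.1 -19.9]
 [644.3 -19.6]
 [642.7  58.5]]
change near plate/bridge since home: 1.4309074573225518
the job is handed in; nothing more can be done
None
```

The plate is home against the stop bar and the trigger has been pressed and released. I handed the job in at about 15 s of the 61 s allowed.

- **Plate:** I held it lightly by the sides of its tail, turned it square and slid it flat under the bridge. I then let go and nudged the tail face twice with the fingertips, at about 16 N, to seat it.
- **Plate check:** In the last top picture the tail edge is at x≈628 with a yaw of about 0.02 rad. That fits a stop face at x≈780 and the bridge's own yaw. The region around the bridge and plate had not visibly changed since the plate went home.
- **Trigger:** I pressed the button on the largest of the three control boxes. It bottomed out after about 6 mm, where the force jumped from about 3 N to 15 N. I then lifted clear, but did not measure the button's return in a picture.
- **Disagreement:** The wrist camera placed things a few mm to one side of the top and scene cameras. I used top and scene for the bridge, and lined the pads up directly against the plate for the grasp.
- **Not checked:** I looked at the things beside the bridge but did not measure any of the bystanders' positions at the end.

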